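Put away the parts of a button-force test

ROBOT

A 7-joint arm with a two-finger parallel gripper is mounted at the origin on the work surface. World frame = base frame: x ahead of the robot, y to its left, z up, the work surface at z = 0. Lengths are in m, angles in rad, forces in N, time in s.
With the tool pointing down it reaches from about 0.4 to 0.9 m from the base axis. Payload 5.5 kg.
Tool frame: the origin (TCP) lies midway between the tips of the shut fingers; the grasp point (between the pads) lies 19 mm behind it; x points along the fingers, y is the direction in which the jaws open and shut, and the axes are right-handed (so a half turn about x gives the same grasp; the last joint's range is limited). The gripper opens to 85 mm and grips with 20 to 120 N. Pads are 22 mm wide; open, the fingers measure 114 mm over their backs; the gripper's body (76 mm by 85 mm) begins 54 mm behind the grasp point. The pads swing forward as they close: fully open they stand 13 mm farther back than shut.
Start: joints at [1.604, 0.501, -0.427, 1.55, 0.221, 1.138, -0.21], TCP at [0.148, -0.633, 0.231] pointing down, gripper open.
Joint ranges: [-2.88, 2.88], [-0.31, 2.03], [-1.54, 1.56], [0.2, 2.42], [-1.41, 4.55], [0.19, 2.02], [-2.57, 2.57]. Speed limits (rad/s): [2.57, 2.57, 3.14, 3.14, 3.14, 3.14, 3.14].

INTERFACE

Orientations are given as a 3x3 rotation matrix whose columns are the frame's x, y, z axes.
In Python, from rig import bot, optics gives the robot as it stands.
- The arm moves only by the shell command python3 -m pendant 'ROWS' [FORCE]. ROWS is text: rows parted by semicolons, each of 7 numbers parted by spaces: the shift along the tool's x, y, z in mm, then the turn, a rotation vector about the tool's x, y, z in rad, then the finger opening in mm, from 0 to 85.4. In form: dx dy dz wx wy wz fingers; .... A call has 1 to 5 rows; each row shifts and turns the commanded pose from where the row before left it, along the tool's axes as they then stand; what a row does not reach is not made up. A row lasts 1/8 s, in which the tool goes at most 62.5 mm and 10.7 degrees, less where a joint would pass 70% of its speed; a pose out of reach is approached as far as the arm can. A call is refused whole if a number of a shift passes 62.5 or a number of a turn 0.188, either way. A call with a gripper value outside its range is refused whole. The fingers move at their own pace and stop on an object; FORCE is the grip in N (left out, the last holds). Time passes only in rows, so rows that do not move let the fingers close. It gives the time, the measured TCP pose, the force and the opening at its end, in the units of the state.
- bot.observe(): the state, without advancing time (a new reading comes with each control period).
- optics.read_camera(name): name is "side" or "top" or "wrist"; returns the picture (480x640x3 uint8, red, green, blue); there is no depth.
- optics.camera_info(name): a dict with "fov_y" (degrees; the focal length in pixels is half the picture's height over the tangent of half this angle, whatever the lens; pixels are square), "cx", "cy" (the principal point, pixels), "rvec" (rotation vector, rad) and "tvec" (3), from world to camera coordinates, as OpenCV has them. Camera axes: x right, y down, z forward; pixel columns grow to the right and rows downward; lengths in m; the calibration is good to about 2 mm. A picture is of the moment at which its call begins: read the wrist's pose just before it. camera_info takes no time and is no camera call; for the wrist camera it gives the pose at the moment of the call.
- bot.job_done(): hands the job in, once; it reports no verdict.
Trained networks look in the newest picture that a camera, given by its name, has taken for a name from the list of things; names that differ only in an ending like _2 or _b are one class to them, and where a whole thing is asked for, a point or a joint stands for the part that bears it (a point fixed in the world has none). Each returns a list of dicts, best first, with "confidence" (0 to 1); they miss things now and then, are a little off and sometimes report something else, mostly with a low value. They report only what shows in the picture. A call takes as long as a camera call. They do not tell look-alikes from the thing itself.
- optics.masks_of(camera, target): "pixels" (480x640 bool, what is visible of it).
- optics.place_of(camera, target): "point" ([x, y, z] in m, in the coordinates of the camera as it stood for that picture, good to about 4 mm: a listed point, or the origin of a listed thing).
The state is a dict: "t": time; "q": joint angles; "qvel": joint speeds; "tau": joint torques, N m; "eef_pos": TCP position; "tcp_rot": TCP orientation; "contact_force": force on the tool from outside, world axes, zero at the start; "wrist_torque": the same for the moment, N m; "grip_width": finger opening in m.
Only numpy, scipy, OpenCV 4.12 (cv2) and the standard library are available. Lean on these libraries where they do the work, as an engineer would, in place of code of your own. Each camera call takes 0.05 s, during which the arm holds its last target. There are 200 camera calls.

TASK

Clear up after the button-force test: put the mouse upright in the square tray, the two probes lying in the long two-bay tray, one to each bay, and both brass platens side by side in the round dish, discs flat on the dish's floor with their bosses up. Everything must lie fully down on the floor of its tray; leave the mug and the phone where they are.

Things in the scene. Friction and masses are not known exactly. Their poses are not given: they have to be found in the camera images.
- mouse: The computer mouse, the one black mouse on the desk: 98 mm long (x, nose with the wheel towards +x), 58 mm wide (y), 36 mm high; flanks upright up to 24 mm, domed above. About 0.1 kg. Origin at the centre of its underside, z up.
- probe_a: Test probe lying flat, one of two alike: square brass body 48 x 20 x 20 mm, dark band; from one end a steel plunger 10 mm thick with a 14 mm black rubber tip reaches 26 mm beyond it (74 mm long in all). About 0.09 kg. Origin on the axis at the middle of the square body, 10 mm above what it lies on; x along the axis towards the plunger (it spans x = -24 to +50 mm), z up at the start.
- probe_b: Test probe lying flat, one of two alike: square brass body 48 x 20 x 20 mm, dark band; from one end a steel plunger 10 mm thick with a 14 mm black rubber tip reaches 26 mm beyond it (74 mm long in all). About 0.09 kg. Origin on the axis at the middle of the square body, 10 mm above what it lies on; x along the axis towards the plunger (it spans x = -24 to +50 mm), z up at the start.
- platen_a: Compression platen standing on its disc, one of two alike: a brass disc 54 mm across and 10 mm thick with an upright central boss (stem) 18 mm across and 25 mm tall; 35 mm high in all. About 0.22 kg. Origin at the centre of the disc's underside, z up along the boss.
- platen_b: Compression platen standing on its disc, one of two alike: a brass disc 54 mm across and 10 mm thick with an upright central boss (stem) 18 mm across and 25 mm tall; 35 mm high in all. About 0.22 kg. Origin at the centre of the disc's underside, z up along the boss.
- square_tray: Square open tray of grey plastic, fixed to the desk: 158 x 158 mm outside, 18 mm high, walls and floor 4 mm thick, inside 150 x 150 mm. Origin at the centre of its underside (the inner floor is 4 mm above it), x and y along its sides, z up.
- bay_tray: Long two-bay tray of grey plastic, fixed: 208 mm (x) by 110 mm (y) outside, 18 mm high, walls, floor and divider 4 mm thick. A divider at x = 0, as high as the walls, makes two bays, each 98 mm (x) by 102 mm (y) inside, centred at x = +51 and -51 mm. Origin at the centre of its underside (the inner floor is 4 mm above it), z up.
- dish: Round open dish of grey plastic, fixed to the desk: 160 mm across outside, 18 mm high, wall and floor 4 mm, flat inner floor 150 mm across. Origin at the centre of its underside (the inner floor is 4 mm above it), z up.
- mug: White mug, a bystander, standing at the left of the work: 76 mm across with a handle to its own +y, 80 mm high. Origin at the centre of its underside, z up.
- phone: Black phone, a bystander, lying at the right of the work: 140 mm (x) by 68 mm (y), 8 mm thick. Origin at the centre of its underside, z up. Farther right, beyond y = -0.64, a fixed dark keyboard 25 mm high.
Mind the look-alikes: they are no part of the job. Leave any turquoise look-alike of the probe_b alone. What is shaped like the probe_a but turquoise is not meant.

How it is judged:
By the outcome, as a careful person would: the job done as asked, in the order asked, and still so for the second after the job is handed in, with the robot touching nothing.
It also fails if it takes over 125 s, if anything falls off the work surface, if the arm or the gripper's body presses on something with over 40 N, if the wrist force passes 120 N, or if a joint passes its speed limit or range.

## Working session

There is one attempt and no reset: what is moved stays moved. The work goes in short steps, Python scripts to look and compute and a shell command to move; the robot and the scene stay as the last step left them, time stands still between calls to the robot, and variables do not carry over. Pictures are saved under pics/ and viewed, about 12 in all and at most 16, crops included, and the job is handed in when it is done.

```bash
ls; mkdir -p pics
python3 - <<'E'
from rig import bot, optics
import cv2, json
s=bot.observe(); print(s['t'],s['eef_pos'],s['tcp_rot'],s['grip_width'])
for c in ('top','side'):
    im=optics.read_camera(c); cv2.imwrite(f'pics/{c}0.png',im[:,:,::-1]); print(c,optics.camera_info(c))
print(optics.camera_info('wrist'))
E
```

```text
pics
0.0 [ 0.14786436 -0.63222243  0.23024012] [[-3.95611515e-04  2.27869450e-01 -9.73691613e-01]
 [ 1.97715913e-03 -9.73689608e-01 -2.27869784e-01]
 [-9.99997967e-01 -2.01529117e-03 -6.53313425e-05]] 0.08532411171353095
top {'fov_y': 53.70248468675838, 'cx': 316.88864801553314, 'cy': 238.24239696081932, 'rvec': array([ 2.11548827, -2.10750193,  0.1944537 ]), 'tvec': array([0.00566535, 0.45686941, 1.01435611])}
side {'fov_y': 45.08999984374552, 'cx': 324.9324117278791, 'cy': 233.9693367206409, 'rvec': array([ 0.34836845, -2.85646743,  1.05959558]), 'tvec': array([0.44664702, 0.10730013, 1.27571035])}
{'fov_y': 62.72181581506079, 'cx': 317.77761648923473, 'cy': 239.38469060868223, 'rvec': array([-2.25314259,  1.78757828,  0.29194213]), 'tvec': array([-0.64906381, -0.0421866 ,  0.38065523])}
```

View pics/top0.png

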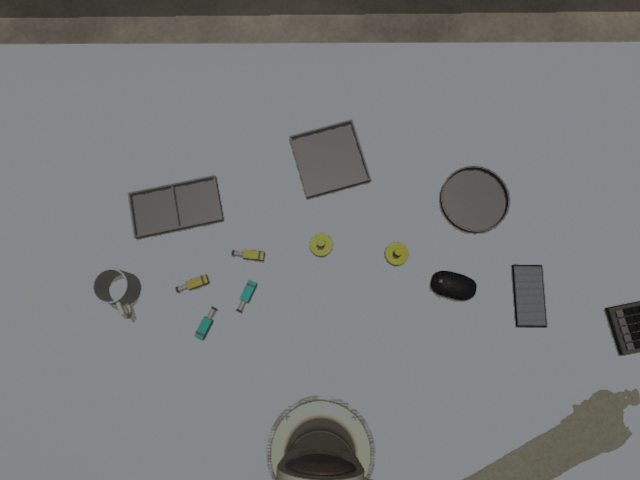

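View pics/side0.png

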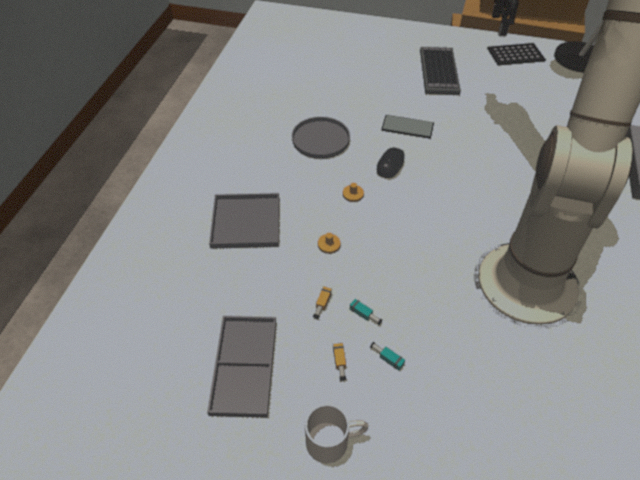

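The top view shows the mouse at (453,286), platens at (321,244) and (397,254), yellow probes at (249,255) and (193,283), and turquoise decoys at (247,296) and (206,323). The trays are at (330,160), (177,207) and (474,199). The side view agrees with this. Next I'll measure.

```bash
cat > h.py <<'E'
import numpy as np, cv2
from rig import bot, optics
def cam(name):
    i=optics.camera_info(name); R=cv2.Rodrigues(np.array(i['rvec']))[0]; t=np.array(i['tvec'])
    f=240/np.tan(np.radians(i['fov_y']/2)); return R,t,f,i['cx'],i['cy']
def toplane(c,uv,z):
    R,t,f,cx,cy=c; uv=np.atleast_2d(uv).astype(float)
    d=np.c_[(uv[:,0]-cx)/f,(uv[:,1]-cy)/f,np.ones(len(uv))]@R; o=-R.T@t
    return (o+d*((z-o[2])/d[:,2])[:,None])[:,:2]
def toworld(c,p): return c[0].T@(np.array(p)-c[1])
def mask_xy(c,m,z): 
    v,u=np.nonzero(m); return toplane(c,np.c_[u,v],z)
def rect(xy):
    r=cv2.minAreaRect((xy*1000).astype(np.float32)); b=cv2.boxPoints(r); e=[b[1]-b[0],b[2]-b[1]]
    e=max(e,key=np.linalg.norm); return np.round(r[0],1),np.round(sorted(r[1]),1),round(float(np.degrees(np.arctan2(e[1],e[0])))%180,1)
E
python3 - <<'E'
from h import *
HZ={'mouse':.02,'probe_a':.02,'platen_a':.01,'square_tray':.018,'bay_tray':.018,'dish':.018,'mug':.08,'phone':.008}
for cn in('top','side'):
    im=optics.read_camera(cn); c=cam(cn); print(cn,'cam at',-c[0].T@c[1])
    for n,z in HZ.items():
        for d in optics.place_of(cn,n):
            if d['confidence']>.3: print(n,'place',round(d['confidence'],2),np.round(toworld(c,d['point'])*1000))
        if n in('mug','phone'): continue
        for d in optics.masks_of(cn,n):
            if d['confidence']>.3:
                m=d['pixels']; xy=mask_xy(c,m,z); v,u=np.nonzero(m)
                print('   mask',round(d['confidence'],2),'uv',int(u.mean()),int(v.mean()),'rgb',im[m].mean(0).astype(int),'mean',np.round(xy.mean(0)*1000),*rect(xy))
print(bot.observe()['t'])
E
```

```text
top cam at [ 0.24913022 -0.00747708  1.08423166]
mouse place 0.89 [ 358. -299.    3.]
   mask 0.71 uv 452 285 rgb [28 27 27] mean [ 355. -295.] [ 355.6 -296.2] [ 59.9 100.2] 75.8
probe_a place 0.87 [260. 260.  11.]
probe_a place 0.75 [363. 280.  10.]
probe_a place 0.73 [421. 160.   4.]
probe_a place 0.68 [340. 159.   7.]
   mask 0.86 uv 204 326 rgb [ 64 108 102] mean [263. 256.] [269. 253.] [24.2 73.2] 155.5
   mask 0.83 uv 247 292 rgb [ 60 118 110] mean [338. 162.] [330.7 166.5] [18.6 66.2] 152.5
   mask 0.78 uv 194 283 rgb [113 107  73] mean [358. 283.] [354.5 288.5] [27.8 74.4] 117.4
   mask 0.59 uv 250 254 rgb [116 114  71] mean [423. 158.] [421.5 165.7] [20.7 71. ] 90.2
platen_a place 0.89 [451.  -0.  -0.]
platen_a place 0.77 [ 425. -179.   -0.]
   mask 0.91 uv 395 253 rgb [126 125  57] mean [ 428. -172.] [ 428.7 -172.4] [48.  49.1] 178.7
   mask 0.65 uv 320 245 rgb [126 127  67] mean [447.   0.] [447.    0.7] [49.2 50.8] 90.1
square_tray place 0.62 [456.  -2.  -0.]
   mask 0.88 uv 329 159 rgb [97 93 91] mean [654. -20.] [655.7 -19.7] [156.9 163.1] 15.6
bay_tray place 0.69 [537.
[... 1417 characters left out ...]
 7.]
   mask 0.8 uv 244 220 rgb [93 91 91] mean [658.  -9.] [658.7 -13.1] [158.9 173.3] 106.2
   mask 0.46 uv 339 359 rgb [137 117  82] mean [359. 294.] [358.2 296.8] [21.9 81.2] 110.3
bay_tray place 0.66 [539. 345.  -3.]
   mask 0.77 uv 242 366 rgb [102  99  98] mean [538. 352.] [539.6 345.9] [112.3 217.7] 102.3
dish place 0.62 [ 562. -361.   -3.]
   mask 0.71 uv 319 136 rgb [92 90 90] mean [ 559. -349.] [ 559.8 -351.1] [157.9 179.9] 102.2
   mask 0.53 uv 329 432 rgb [119 118 115] mean [345. 438.] [348.6 434.4] [ 99.1 112.4] 60.3
   mask 0.37 uv 339 358 rgb [139 117  79] mean [360. 292.] [358.5 297.1] [21.1 81.1] 108.9
mug place 0.74 [347. 449.   0.]
phone place 0.89 [ 336. -469.   -0.]
1.6
```

```bash
cat >> h.py <<'E'
from scipy.spatial.transform import Rotation as Ro
def plan(x,y,z,yaw=None,p0=None,R0=None):
    """print rows (mm, rad) leading from the present pose to TCP x,y,z (mm), jaw axis yaw (deg, mod 180), pointing down"""
    s=bot.observe(); p=np.array(s['eef_pos'])*1000 if p0 is None else p0; R=np.array(s['tcp_rot']) if R0 is None else R0
    cur=np.degrees(np.arctan2(R[1,1],R[0,1]))
    yaw=cur if yaw is None else cur+(yaw-cur+90)%180-90
    a=np.radians(yaw); X=np.array([0,0,-1.]); Y=np.array([np.cos(a),np.sin(a),0]); T=np.c_[X,Y,np.cross(X,Y)]
    w=Ro.from_matrix(R.T@T).as_rotvec(); d=np.array([x,y,z])-p
    n=int(np.ceil(max(np.linalg.norm(d)/60,np.linalg.norm(w)/.18,1)))
    print(f'yaw {cur:.1f}->{yaw:.1f} rows {n}, q7 {s["q"][6]:.2f}')
    for k in range(n):
        sh=R.T@d/n; print(*np.round(sh,1),*np.round(w/n,3)); R=R@Ro.from_rotvec(w/n).as_matrix()
    return np.array([x,y,z],float),T
def st():
    s=bot.observe(); R=np.array(s['tcp_rot'])
    print('t',round(s['t'],2),'pos',np.round(np.array(s['eef_pos'])*1000,1),'yaw',round(float(np.degrees(np.arctan2(R[1,1],R[0,1]))),1),'down',np.round(R[2],3),'F',np.round(s['contact_force'],1),'w',round(s['grip_width']*1000,1),'q',np.round(s['q'],2))
E
python3 -c "
from h import *
plan(357,-297,150,-14)"
```

```text
yaw -76.8->-14.0 rows 7, q7 -0.21
11.6 -39.9 -40.0 -0.157 -0.0 -0.0
11.6 -33.2 -45.7 -0.157 -0.0 -0.0
11.6 -25.7 -50.3 -0.157 -0.0 -0.0
11.6 -17.5 -53.7 -0.157 -0.0 -0.0
11.6 -8.9 -55.8 -0.157 -0.0 -0.0
11.6 -0.1 -56.5 -0.157 -0.0 -0.0
11.6 8.7 -55.8 -0.157 -0.0 -0.0
```

```bash
python3 -m pendant '12 -40 -40 -0.157 0 0 85; 12 -33 -46 -0.157 0 0 85; 12 -26 -50 -0.157 0 0 85; 11 -17 -54 -0.157 0 0 85; 11 -9 -56 -0.157 0 0 85' 40; python3 -m pendant '11 0 -56 -0.157 0 0 85; 11 9 -56 -0.157 0 0 85; 0 0 0 0 0 0 85; 0 0 0 0 0 0 85'
python3 - <<'E'
from h import *
st()
c=cam('wrist'); im=optics.read_camera('wrist'); cv2.imwrite('pics/w1.png',im[:,:,::-1])
for d in optics.masks_of('wrist','mouse')[:2]:
    xy=mask_xy(c,d['pixels'],.018); print(d['confidence'],d['pixels'].sum(),*rect(xy))
for d in optics.place_of('wrist','mouse')[:2]: print(d['confidence'],toworld(c,d['point']))
plan(357,-297,0,-14)
E
```

```text
t: 2.22
eef_pos: [0.2984, -0.3914, 0.1733]
tcp_rot: [[0.001, 0.852, -0.524], [-0.001, -0.524, -0.852], [-1.0, 0.001, 0.001]]
contact_force: [0.8, -0.0, -0.9]
grip_width: 0.0853
t: 2.72
eef_pos: [0.3572, -0.2975, 0.1515]
tcp_rot: [[-0.0, 0.971, -0.24], [-0.001, -0.24, -0.971], [-1.0, 0.0, 0.001]]
contact_force: [-0.5, -0.5, 0.4]
grip_width: 0.085
t 2.73 pos [ 357.2 -297.5  151.5] yaw -13.9 down [-1.     0.     0.001] F [-0.5 -0.5  0.4] w 85.0 q [ 1.32  0.35 -0.79  2.07  0.33  0.85  0.1 ]
0.81 9444 [ 353.9 -298.3] [ 58.4 103. ] 77.2
0.9 [ 0.35520875 -0.29807131  0.0032151 ]
yaw -14.0->-14.0 rows 3, q7 0.10
50.5 0.0 -0.6 -0.0 0.0 -0.0
50.5 0.0 -0.6 -0.0 0.0 -0.0
50.5 0.0 -0.5 -0.0 0.0 -0.0
```

View pics/w1.png

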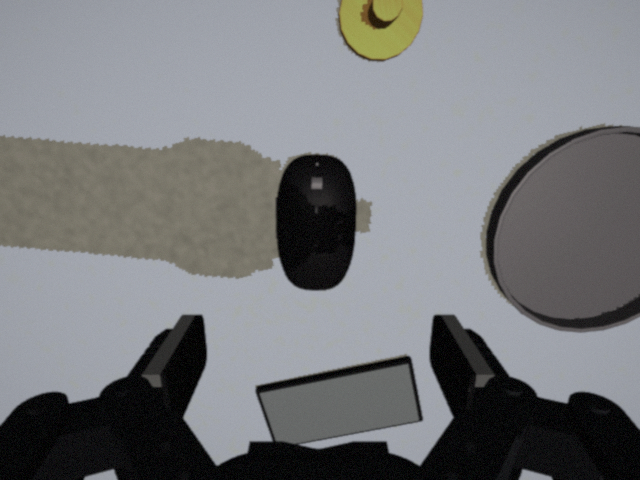

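The mouse lies between the jaws at pixel (316,222), 2 mm from the planned point. I'll descend, grip and lift.

```bash
python3 -m pendant '50 -2 0 0 0 0 85; 50 0 0 0 0 0 85; 35 0 0 0 0 0 85; 15 0 0 0 0 0 85; 0 0 0 0 0 0 85' 40; python3 -m pendant '0 0 0 0 0 0 40;0 0 0 0 0 0 40;0 0 0 0 0 0 40;0 0 0 0 0 0 40' 40; python3 -c "
from h import *
st()
p,T=plan(356,-298,120)
plan(656,-22,120,15.6+90,p,T)
plan(656,-22,120,15.6,p,T)"
```

```text
t: 3.5
eef_pos: [0.3548, -0.2968, 0.001]
tcp_rot: [[-0.001, 0.971, -0.241], [0.001, -0.241, -0.971], [-1.0, -0.001, -0.0]]
contact_force: [-0.9, 1.0, 0.2]
grip_width: 0.0851
t: 4.0
eef_pos: [0.3562, -0.2976, 0.0028]
tcp_rot: [[0.002, 0.971, -0.24], [-0.002, -0.24, -0.971], [-1.0, 0.002, 0.002]]
contact_force: [-1.3, 0.6, 6.3]
grip_width: 0.0571
t 4.0 pos [ 356.2 -297.6    2.8] yaw -13.9 down [-1.     0.002  0.002] F [-1.3  0.6  6.3] w 57.1 q [ 1.12  0.6  -0.58  2.14  0.62  0.56 -0.16]
yaw -13.9->-13.9 rows 2, q7 -0.16
-58.6 0.1 0.3 -0.0 0.001 -0.001
-58.6 0.0 0.3 -0.0 0.001 -0.001
yaw -13.9->-74.4 rows 7, q7 -0.16
0.0 32.1 -48.6 0.151 0.0 0.0
0.0 24.5 -52.8 0.151 0.0 0.0
0.0 16.3 -55.9 0.151 0.0 0.0
0.0 7.7 -57.7 0.151 0.0 0.0
0.0 -1.1 -58.2 0.151 0.0 0.0
0.0 -9.8 -57.4 0.151 0.0 0.0
0.0 -18.4 -55.3 0.151 0.0 0.0
yaw -13.9->15.6 rows 7, q7 -0.16
0.0 32.1 -48.6 -0.074 0.0 0.0
0.0 35.6 -46.1 -0.074 0.0 0.0
0.0 38.9 -43.3 -0.074 0.0 0.0
0.0 42.0 -40.4 -0.074 0.0 0.0
0.0 44.8 -37.2 -0.074 0.0 0.0
0.0 47.4 -33.8 -0.074 0.0 0.0
0.0 49.8 -30.2 -0.074 0.0 0.0
```

```bash
python3 -m pendant '-30 0 0 0 0 0 40;-55 0 0 0 0 0 40;-32 0 0 0 0 0 40; 0 32 -49 -0.074 0 0 40; 0 36 -46 -0.074 0 0 40'; python3 -m pendant '0 39 -43 -0.074 0 0 40;0 42 -40 -0.074 0 0 40;0 45 -37 -0.074 0 0 40;0 47 -34 -0.074 0 0 40;0 50 -30 -0.074 0 0 40';python3 -m pendant '0 0 0 0 0 0 40;0 0 0 0 0 0 40'
python3 - <<'E'
from h import *
st()
c=cam('wrist'); im=optics.read_camera('wrist'); cv2.imwrite('pics/w2.png',im[:,:,::-1])
for d in optics.masks_of('wrist','square_tray')[:2]:
    xy=mask_xy(c,d['pixels'],.018); print(d['confidence'],d['pixels'].sum(),*rect(xy))
E
```

```text
t: 4.62
eef_pos: [0.442, -0.2186, 0.1199]
tcp_rot: [[0.002, 0.995, -0.096], [-0.003, -0.096, -0.995], [-1.0, 0.002, 0.003]]
contact_force: [0.5, -0.6, -1.2]
grip_width: 0.0572
t: 5.25
eef_pos: [0.6564, -0.0198, 0.1191]
tcp_rot: [[0.001, 0.962, 0.274], [-0.001, 0.274, -0.962], [-1.0, 0.001, 0.001]]
contact_force: [0.8, -0.9, -0.0]
grip_width: 0.0572
t: 5.5
eef_pos: [0.6545, -0.0208, 0.1184]
tcp_rot: [[-0.001, 0.962, 0.273], [-0.001, 0.273, -0.962], [-1.0, -0.001, 0.001]]
contact_force: [-0.7, -1.4, -1.2]
grip_width: 0.0572
t 5.5 pos [654.5 -20.8 118.4] yaw 15.8 down [-1.    -0.001  0.001] F [-0.7 -1.4 -1.2] w 57.2 q [ 0.54  0.75 -0.82  1.62  0.61  1.05 -0.18]
0.75 34740 [655.  -11.9] [144.7 159.8] 15.5
```

View pics/w2.png

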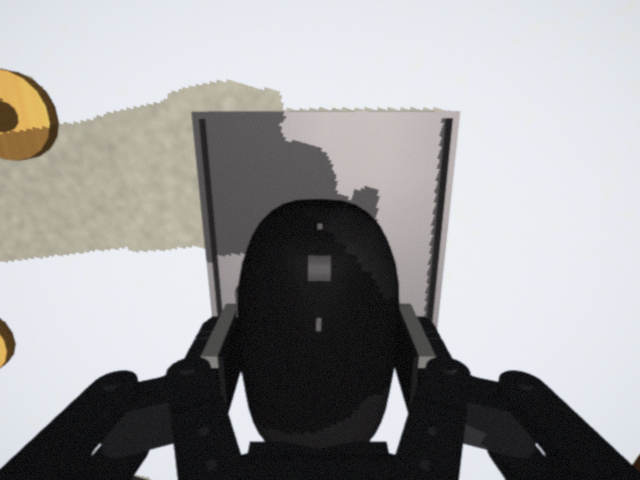

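The mouse is held level, centred at column 318, over the tray (columns 195–455). Lowering it now.

```bash
python3 -m pendant '50 0 0 0 0 0 40;35 0 0 0 0 0 40;15 0 0 0 0 0 40; 10 0 0 0 0 0 40; 0 0 0 0 0 0 40'; python3 -m pendant '1 0 0 0 0 0 40;0 0 0 0 0 0 40'; python3 -m pendant '0 0 0 0 0 0 80;0 0 0 0 0 0 80;0 0 0 0 0 0 80'; python3 -m pendant '-30 0 0 0 0 0 80;-60 0 0 0 0 0 80;-50 0 0 0 0 0 80;0 0 0 0 0 0 80'
python3 - <<'E'
from h import *
st()
c=cam('wrist'); im=optics.read_camera('wrist'); cv2.imwrite('pics/w3.png',im[:,:,::-1])
for d in optics.place_of('wrist','mouse')[:2]: print(d['confidence'],toworld(c,d['point']))
# near probe first: jaw across body
p,T=plan(425,157,140,0); plan(361,283,140,22)
E
```

```text
t: 6.22
eef_pos: [0.6552, -0.0209, 0.0087]
tcp_rot: [[0.0, 0.962, 0.272], [-0.0, 0.272, -0.962], [-1.0, 0.0, 0.0]]
contact_force: [0.9, 0.1, -0.2]
grip_width: 0.0571
t: 6.48
eef_pos: [0.6558, -0.0205, 0.0084]
tcp_rot: [[0.002, 0.962, 0.273], [-0.0, 0.273, -0.962], [-1.0, 0.002, 0.001]]
contact_force: [-0.1, 0.0, -0.3]
grip_width: 0.0571
t: 6.85
eef_pos: [0.6551, -0.0205, 0.0075]
tcp_rot: [[0.0, 0.962, 0.273], [-0.0, 0.273, -0.962], [-1.0, 0.0, 0.0]]
contact_force: [0.2, -0.7, -0.2]
grip_width: 0.0798
t: 7.35
eef_pos: [0.6583, -0.0197, 0.1526]
tcp_rot: [[0.009, 0.962, 0.273], [-0.0, 0.273, -0.962], [-1.0, 0.008, 0.002]]
contact_force: [1.1, -0.2, -0.7]
grip_width: 0.08
t 7.35 pos [658.3 -19.7 152.6] yaw 15.8 down [-1.     0.008  0.002] F [ 1.1 -0.2 -0.7] w 80.0 q [ 0.56  0.71 -0.84  1.59  0.58  1.1  -0.16]
0.78 [ 0.65365976 -0.01909028  0.00554719]
yaw 15.8->0.0 rows 5, q7 -0.16
1.5 -34.6 -46.8 0.055 0.0 -0.0
1.5 -37.1 -44.8 0.055 0.0 -0.0
1.5 -39.5 -42.7 0.055 0.0 -0.0
1.5 -41.8 -40.4 0.055 0.0 -0.0
1.5 -44.0 -38.0 0.055 0.0 -0.0
yaw 15.8->22.0 rows 8, q7 -0.16
0.9 -25.0 -46.6 -0.014 0.0 -0.0
0.9 -24.4 -46.9 -0.014 0.0 -0.0
0.9 -23.8 -47.2 -0.014 0.0 -0.0
0.9 -23.1 -47.5 -0.014 0.0 -0.0
0.9 -22.5 -47.8 -0.014 0.0 -0.0
0.9 -21.8 -48.1 -0.014 0.0 -0.0
0.9 -21.2 -48.4 -0.014 0.0 -0.0
1.0 -20.5 -48.7 -0.014 0.0 -0.0
```

View pics/w3.png

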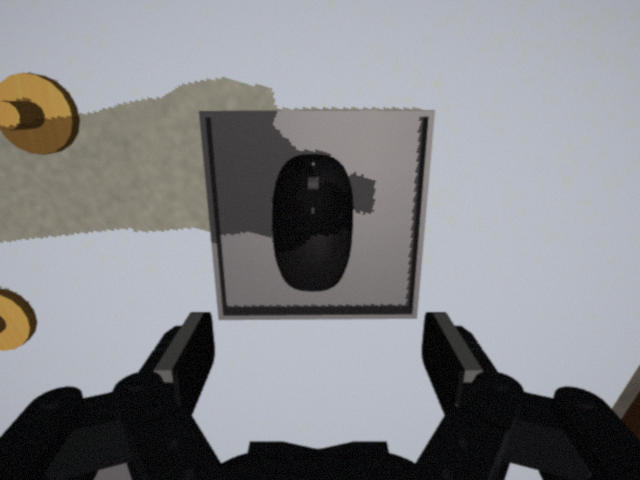

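The mouse is upright in the middle of the square tray, at about (313,222). Next is the near yellow probe.

```bash
python3 -m pendant '1 -35 -47 0.055 0 0 55;1 -37 -45 0.055 0 0 55;2 -39 -43 0.055 0 0 55;2 -42 -40 0.055 0 0 55;2 -44 -38 0.055 0 0 55'; python3 -m pendant '0 0 0 0 0 0 55;0 0 0 0 0 0 55'
python3 - <<'E'
from h import *
st()
c=cam('wrist'); im=optics.read_camera('wrist'); cv2.imwrite('pics/w4.png',im[:,:,::-1])
for d in optics.place_of('wrist','probe_a'): print(round(d['confidence'],2),np.round(toworld(c,d['point'])*1000,1))
for d in optics.masks_of('wrist','probe_a'):
    m=d['pixels']; v,u=np.nonzero(m);print(round(d['confidence'],2),int(u.mean()),int(v.mean()),im[m].mean(0).astype(int),*rect(mask_xy(c,m,.012)))
# yellow body only, upper face
h=cv2.cvtColor(im,cv2.COLOR_RGB2HSV); y=((h[...,0]>12)&(h[...,0]<36)&(h[...,1]>110)&(h[...,2]>60)).astype(np.uint8)
n,l,s,ce=cv2.connectedComponentsWithStats(y)
for i in range(1,n):
    if s[i,4]>200: print('yellow',ce[i].astype(int),s[i,4],*rect(mask_xy(c,l==i,.018)))
E
```

```text
t: 8.07
eef_pos: [0.422, 0.1578, 0.1379]
tcp_rot: [[-0.003, 1.0, -0.001], [-0.0, -0.001, -1.0], [-1.0, -0.003, 0.0]]
contact_force: [0.1, 0.7, 1.3]
grip_width: 0.055
t: 8.32
eef_pos: [0.4245, 0.1569, 0.1385]
tcp_rot: [[-0.001, 1.0, 0.002], [-0.001, 0.002, -1.0], [-1.0, -0.001, 0.001]]
contact_force: [0.6, -0.6, -0.5]
grip_width: 0.0551
t 8.32 pos [424.5 156.9 138.5] yaw 0.1 down [-1.    -0.001  0.001] F [ 0.6 -0.6 -0.5] w 55.1 q [ 0.38  0.39 -0.93  2.1   0.42  0.85 -0.8 ]
0.82 [419.2 154.2   6. ]
0.71 [363.2 281.4   8.1]
0.63 [259.9 259.    8.5]
0.97 65 72 [45 94 89] [268.8 256.3] [23.9 82.4] 156.1
0.93 216 36 [128 111  63] [360.8 280.1] [24.3 48.8] 110.1
0.68 189 212 [29 61 58] [327.8 169.8] [27.5 76. ] 154.5
0.55 319 216 [103  86  58] [424.7 166.9] [21.1 77.9] 83.9
yellow [210  24] 1822 [359.1 286. ] [20.2 32.3] 110.6
yellow [228  65] 456 [367.9 262.3] [ 8. 20.] 20.8
yellow [318 223] 1376 [423.8 160.8] [19.1 36.9] 83.7
yellow [315 259] 211 [421.1 134.4] [ 6.2 18.8] 175.0
yellow [347 402] 2329 [448.    8.8] [51.4 53. ] 50.6
```

View pics/w4.png

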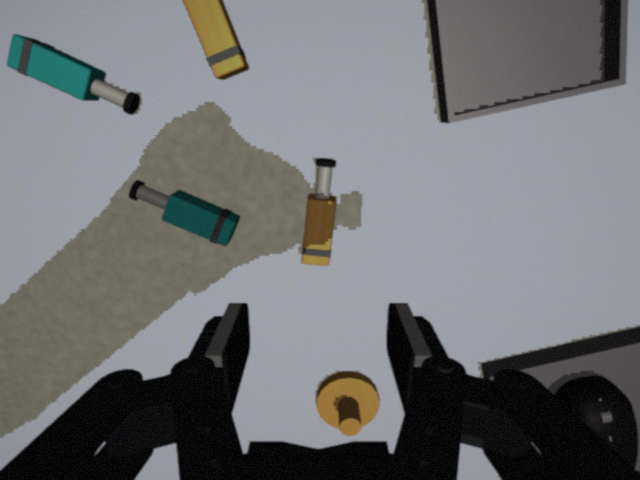

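The target yellow probe is at (318,225) between the jaws, plunger away from the robot's right and its axis at 84°. The turquoise decoy at (200,215) is clear of it. Grasping.

```bash
python3 -m pendant '50 -1 1 0.106 0 0 55;50 0 0 0 0 0 55;20 0 0 0 0 0 55;13 0 0 0 0 0 55;0 0 0 0 0 0 55' 40; python3 -m pendant '0 0 0 0 0 0 5;0 0 0 0 0 0 5;0 0 0 0 0 0 5;0 0 0 0 0 0 5;0 0 0 0 0 0 5';  python3 -c "
from h import *
st()
p,T=plan(423.5,155.5,120)
plan(548,284,120,12,p,T)"
```

```text
t: 9.1
eef_pos: [0.4238, 0.1562, 0.0057]
tcp_rot: [[-0.001, 0.994, -0.106], [-0.0, -0.106, -0.994], [-1.0, -0.001, 0.0]]
contact_force: [1.0, -0.1, -0.9]
grip_width: 0.0553
t: 9.72
eef_pos: [0.4248, 0.1566, 0.0074]
tcp_rot: [[0.002, 0.994, -0.105], [0.0, -0.105, -0.994], [-1.0, 0.002, -0.0]]
contact_force: [-0.7, -0.4, 6.5]
grip_width: 0.0189
t 9.72 pos [424.8 156.6   7.4] yaw -6.0 down [-1.     0.002 -0.   ] F [-0.7 -0.4  6.5] w 18.9 q [ 0.15  0.61 -0.67  2.16  0.7   0.59 -1.14]
yaw -6.0->-6.0 rows 2, q7 -1.14
-56.3 -0.5 0.6 0.0 -0.0 -0.001
-56.3 -0.5 0.6 0.0 -0.0 -0.001
yaw -6.0->12.0 rows 3, q7 -1.14
0.0 36.8 -47.0 -0.105 0.0 0.0
0.0 41.5 -42.8 -0.105 0.0 0.0
0.0 45.7 -38.3 -0.105 0.0 0.0
```

```bash
python3 -m pendant '-30 0 0 0 0 0 5;-50 0 0 0 0 0 5;-32 0 0 0 0 0 5;0 37 -46 -0.105 0 0 5;0 42 -42 -0.105 0 0 5'; python3 -m pendant '0 46 -37 -0.105 0 0 5;0 0 0 0 0 0 5;0 0 0 0 0 0 5'
python3 - <<'E'
from h import *
st()
c=cam('wrist'); im=optics.read_camera('wrist'); cv2.imwrite('pics/w5.png',im[:,:,::-1])
for d in optics.masks_of('wrist','bay_tray')[:2]: print(d['confidence'],*rect(mask_xy(c,d['pixels'],.018)))
for d in optics.place_of('wrist','bay_tray')[:2]: print(d['confidence'],toworld(c,d['point']))
plan(551,280,120,12)
E
```

```text
t: 10.35
eef_pos: [0.5097, 0.2397, 0.1198]
tcp_rot: [[0.003, 0.994, 0.105], [-0.001, 0.105, -0.994], [-1.0, 0.003, 0.002]]
contact_force: [0.2, -0.6, 0.0]
grip_width: 0.0188
t: 10.72
eef_pos: [0.5483, 0.2815, 0.1178]
tcp_rot: [[-0.001, 0.978, 0.208], [-0.001, 0.208, -0.978], [-1.0, -0.002, 0.001]]
contact_force: [1.0, -0.2, -0.5]
grip_width: 0.0187
t 10.72 pos [548.3 281.5 117.8] yaw 12.0 down [-1.    -0.002  0.001] F [ 1.  -0.2 -0.5] w 18.7 q [ 0.09  0.7  -0.86  1.72  0.61  1.01 -0.78]
0.81 [541.3 328.1] [110.8 179.6] 102.3
0.83 [0.53632437 0.34421631 0.00217973]
yaw 12.0->12.0 rows 1, q7 -0.78
-1.6 2.2 1.0 -0.0 0.002 0.0
```

View pics/w5.png

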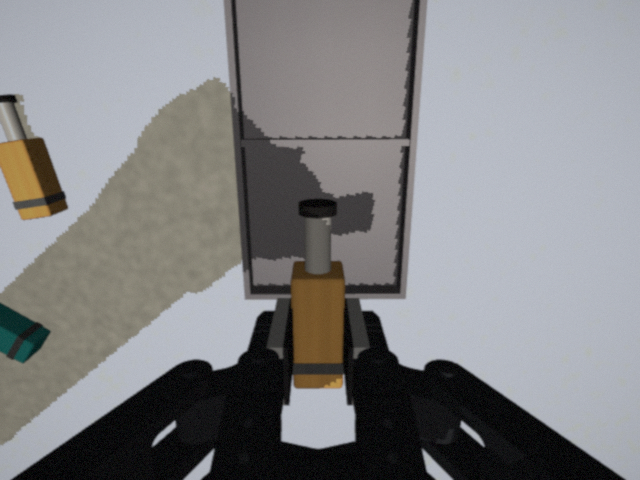

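```bash
python3 -c "
from h import *
c=cam('wrist')
print(np.round(toplane(c,[[246,298],[405,298],[243,143],[409,143],[325,143],[325,298]],.018)*1000))"
```

```text
[[508. 228.]
 [615. 251.]
 [491. 331.]
 [588. 351.]
 [539. 341.]
 [561. 240.]]
```

The bay tray position holds: its divider is at (539,341) mm and its near edge at (561,240) mm. The probe is held straight, so I'll lower it into the near bay.

```bash
python3 -m pendant '45 3 3 0 0 0 5;40 0 0 0 0 0 5;15 0 0 0 0 0 5;6 0 0 0 0 0 5;0 0 0 0 0 0 5'; python3 -m pendant '0 0 0 0 0 0 45;0 0 0 0 0 0 45;0 0 0 0 0 0 45'; python3 -m pendant '-30 0 0 0 0 0 55;-60 0 0 0 0 0 55;-40 0 0 0 0 0 55'; python3 -c "
from h import *
st()
p,T=plan(361,282,140,21)"
```

```text
t: 11.5
eef_pos: [0.5533, 0.2801, 0.0134]
tcp_rot: [[0.001, 0.978, 0.208], [0.001, 0.208, -0.978], [-1.0, 0.001, -0.0]]
contact_force: [-0.2, 0.2, -0.9]
grip_width: 0.0188
t: 11.88
eef_pos: [0.5533, 0.2798, 0.0129]
tcp_rot: [[0.001, 0.978, 0.208], [0.0, 0.208, -0.978], [-1.0, 0.001, -0.0]]
contact_force: [0.3, -0.2, -0.1]
grip_width: 0.0449
t: 12.25
eef_pos: [0.5533, 0.2804, 0.145]
tcp_rot: [[0.002, 0.978, 0.209], [0.001, 0.209, -0.978], [-1.0, 0.002, -0.001]]
contact_force: [0.8, -0.1, -0.5]
grip_width: 0.0548
t 12.25 pos [553.3 280.4 145. ] yaw 12.1 down [-1.     0.002 -0.001] F [ 0.8 -0.1 -0.5] w 54.8 q [ 0.11  0.67 -0.88  1.69  0.59  1.05 -0.75]
yaw 12.1->21.0 rows 4, q7 -0.75
1.2 -46.9 -10.4 -0.039 -0.0 -0.001
1.2 -46.5 -12.2 -0.039 -0.0 -0.001
1.2 -46.0 -14.0 -0.039 -0.0 -0.001
1.2 -45.4 -15.8 -0.039 -0.0 -0.001
```

```bash
python3 -m pendant '1 -47 -10 -0.039 0 0 55;1 -46 -12 -0.039 0 0 55;1 -46 -14 -0.039 0 0 55;1 -45 -16 -0.039 0 0 55;0 0 0 0 0 0 55';python3 -m pendant '0 0 0 0 0 0 55'
python3 - <<'E'
from h import *
st()
c=cam('wrist'); im=optics.read_camera('wrist'); cv2.imwrite('pics/w6.png',im[:,:,::-1])
for d in optics.place_of('wrist','probe_a'): print(round(d['confidence'],2),np.round(toworld(c,d['point'])*1000,1))
h=cv2.cvtColor(im,cv2.COLOR_RGB2HSV); y=((h[...,0]>12)&(h[...,0]<36)&(h[...,1]>90)&(h[...,2]>60)).astype(np.uint8)
n,l,s,ce=cv2.connectedComponentsWithStats(y)
for i in range(1,n):
    if s[i,4]>150: print('yellow',ce[i].astype(int),s[i,4],*rect(mask_xy(c,l==i,.018)))
E
```

```text
t: 12.88
eef_pos: [0.3578, 0.2806, 0.1383]
tcp_rot: [[-0.0, 0.932, 0.363], [-0.003, 0.363, -0.932], [-1.0, -0.001, 0.002]]
contact_force: [1.0, -0.1, 0.2]
grip_width: 0.0552
t: 13.0
eef_pos: [0.3623, 0.2811, 0.1388]
tcp_rot: [[0.002, 0.934, 0.358], [0.0, 0.358, -0.934], [-1.0, 0.002, 0.0]]
contact_force: [0.5, -0.1, 0.5]
grip_width: 0.0551
t 13.0 pos [362.3 281.1 138.8] yaw 21.0 down [-1.     0.002  0.   ] F [ 0.5 -0.1  0.5] w 55.1 q [ 0.15  0.45 -1.04  2.09  0.51  0.88 -0.82]
0.98 [547.  278.2  15.8]
0.89 [256.2 257.6   9.1]
0.67 [342.3 162.   13. ]
0.65 [359.8 283.    6.8]
yellow [316 220] 1445 [358.  287.5] [19.4 38.4] 110.2
yellow [317 257] 239 [367.8 261.8] [ 6.1 18.7] 20.9
yellow [559 314] 1246 [555.4 284.1] [21.1 40.5] 102.4
yellow [547 346] 239 [561.6 256.2] [ 8.1 21.1] 11.3
```

View pics/w6.png

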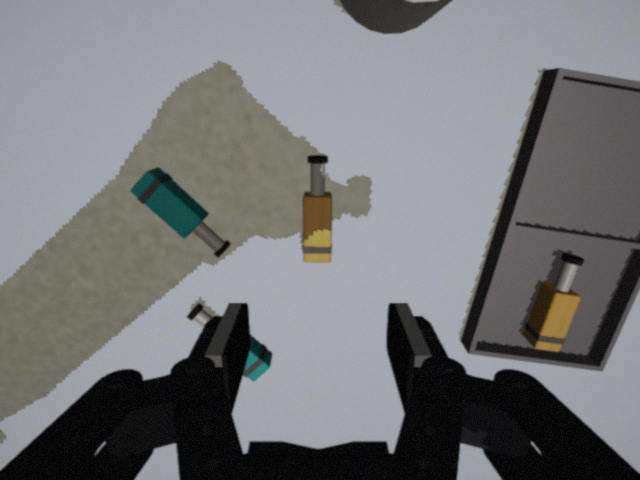

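The first probe lies in the near bay around (553,310). The second yellow probe is at (317,225), centred between the jaws, so I'll grasp it.

```bash
python3 -m pendant '50 -1.5 -1.5 0.015 0 0 55;50 0 0 0 0 0 55;20 0 0 0 0 0 55;13 0 0 0 0 0 55;0 0 0 0 0 0 55' 40; python3 -m pendant '0 0 0 0 0 0 5;0 0 0 0 0 0 5;0 0 0 0 0 0 5;0 0 0 0 0 0 5'; python3 -m pendant '-30 0 0 0 0 0 5;-50 0 0 0 0 0 5;-32 0 0 0 0 0 5'; python3 -c "
from h import *
st()
plan(530,379,120,12)"
```

```text
t: 13.72
eef_pos: [0.3596, 0.2819, 0.0048]
tcp_rot: [[-0.001, 0.939, 0.343], [-0.0, 0.343, -0.939], [-1.0, -0.001, -0.0]]
contact_force: [-0.7, 0.5, 0.3]
grip_width: 0.0552
t: 14.22
eef_pos: [0.3604, 0.2823, 0.0064]
tcp_rot: [[0.002, 0.939, 0.344], [0.001, 0.344, -0.939], [-1.0, 0.002, -0.0]]
contact_force: [0.3, -0.2, 5.8]
grip_width: 0.0191
t: 14.6
eef_pos: [0.3598, 0.2822, 0.1193]
tcp_rot: [[0.002, 0.939, 0.344], [0.001, 0.344, -0.939], [-1.0, 0.002, -0.0]]
contact_force: [1.7, 0.4, -0.9]
grip_width: 0.0192
t 14.6 pos [359.8 282.2 119.3] yaw 20.1 down [-1.     0.002 -0.   ] F [ 1.7  0.4 -0.9] w 19.2 q [ 0.11  0.48 -1.    2.1   0.55  0.84 -0.87]
yaw 20.1->12.0 rows 4, q7 -0.87
-0.1 48.3 -8.1 0.035 -0.0 -0.0
-0.1 48.0 -9.8 0.035 -0.0 -0.0
-0.1 47.6 -11.5 0.035 -0.0 -0.0
-0.1 47.1 -13.2 0.035 -0.0 -0.0
```

```bash
python3 -m pendant '0 48 -8 0.035 0 0 5;0 48 -10 0.035 0 0 5;0 48 -11 0.035 0 0 5;0 47 -13 0.035 0 0 5;0 0 0 0 0 0 5';python3 -m pendant '0 0 0 0 0 0 5'
python3 - <<'E'
from h import *
st()
c=cam('wrist'); im=optics.read_camera('wrist'); cv2.imwrite('pics/w7.png',im[:,:,::-1])
plan(530,379,12,12)
E
```

```text
t: 15.22
eef_pos: [0.5328, 0.3793, 0.1173]
tcp_rot: [[0.001, 0.978, 0.207], [0.002, 0.207, -0.978], [-1.0, 0.002, -0.002]]
contact_force: [0.5, -0.6, -0.8]
grip_width: 0.0188
t: 15.35
eef_pos: [0.5287, 0.378, 0.1169]
tcp_rot: [[-0.001, 0.978, 0.21], [-0.001, 0.21, -0.978], [-1.0, -0.001, 0.0]]
contact_force: [-0.5, 0.4, -1.3]
grip_width: 0.0189
t 15.35 pos [528.7 378.  116.9] yaw 12.1 down [-1.    -0.001  0.   ] F [-0.5  0.4 -1.3] w 18.9 q [-0.09  0.75 -0.84  1.63  0.62  1.05 -0.91]
yaw 12.1->12.0 rows 2, q7 -0.91
52.5 0.9 -0.5 0.001 0.0 0.001
52.5 0.9 -0.5 0.001 0.0 0.001
```

View pics/w7.png

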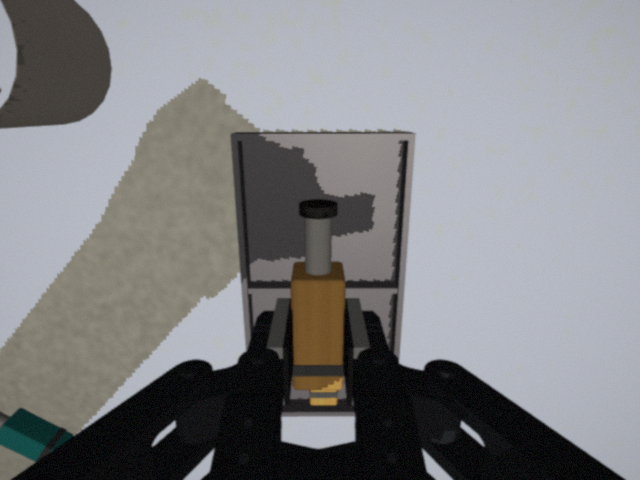

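The probe is held over the far bay, between the divider (row 288) and the far wall (row 133). I'll shift 4 mm away from the divider and lower it.

```bash
python3 -m pendant '45 1 -4 0 0 0 5;40 0 0 0 0 0 5;14 0 0 0 0 0 5;5 0 0 0 0 0 5;0 0 0 0 0 0 5'; python3 -m pendant '0 0 0 0 0 0 45;0 0 0 0 0 0 45;0 0 0 0 0 0 45'; python3 -m pendant '-30 0 0 0 0 0 45;-60 0 0 0 0 0 45;-60 0 0 0 0 0 45;-30 0 0 0 0 0 45;0 0 0 0 0 0 45'
python3 - <<'E'
from h import *
st()
c=cam('wrist'); im=optics.read_camera('wrist'); cv2.imwrite('pics/w8.png',im[:,:,::-1])
plan(450,2,170,0)
E
```

```text
t: 16.02
eef_pos: [0.5304, 0.3829, 0.0146]
tcp_rot: [[0.001, 0.978, 0.21], [0.001, 0.21, -0.978], [-1.0, 0.001, -0.001]]
contact_force: [0.2, -0.1, -0.7]
grip_width: 0.019
t: 16.4
eef_pos: [0.5303, 0.3826, 0.014]
tcp_rot: [[0.001, 0.978, 0.209], [0.0, 0.209, -0.978], [-1.0, 0.001, -0.0]]
contact_force: [-0.8, -0.1, -0.7]
grip_width: 0.045
t: 17.02
eef_pos: [0.5312, 0.3839, 0.197]
tcp_rot: [[0.005, 0.978, 0.209], [0.003, 0.209, -0.978], [-1.0, 0.006, -0.002]]
contact_force: [0.4, 0.8, -0.5]
grip_width: 0.0451
t 17.02 pos [531.2 383.9 197. ] yaw 12.1 down [-1.     0.006 -0.002] F [ 0.4  0.8 -0.5] w 45.1 q [-0.07  0.67 -0.89  1.56  0.56  1.17 -0.87]
yaw 12.1->0.0 rows 7, q7 -0.87
3.4 -22.6 50.8 0.03 -0.0 -0.0
3.5 -21.1 51.4 0.03 -0.0 -0.0
3.5 -19.5 52.0 0.03 -0.0 -0.0
3.5 -18.0 52.6 0.03 -0.0 -0.0
3.5 -16.4 53.1 0.03 -0.0 -0.0
3.5 -14.7 53.6 0.03 -0.0 -0.0
3.5 -13.1 54.0 0.03 -0.0 -0.0
```

View pics/w8.png

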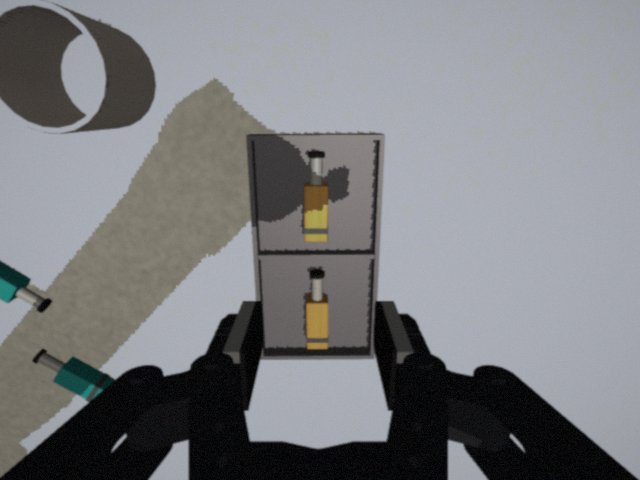

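Both probes lie one to each bay, at (317,210) and (317,320). I'll check the near probe's clearance to the wall numerically.

```bash
python3 -c "
from h import *
c=cam('wrist'); im=cv2.imread('pics/w8.png')
print(im[325:364,317].tolist())
print(toplane(c,[[317,349],[317,268]],.024)*1000, toplane(c,[[317,355],[317,358],[317,253]],.018)*1000)"
python3 -m pendant '3 -23 51 0.03 0 0 45;3 -21 51 0.03 0 0 45;3 -20 52 0.03 0 0 45;4 -18 53 0.03 0 0 45;4 -16 53 0.03 0 0 45';python3 -m pendant '4 -15 54 0.03 0 0 45;4 -13 54 0.03 0 0 45;0 0 0 0 0 0 45;0 0 0 0 0 0 45'
cat > pl.py <<'E'
from h import *
import sys
st(); c=cam('wrist'); im=optics.read_camera('wrist'); cv2.imwrite(sys.argv[1],im[:,:,::-1])
for d in optics.place_of('wrist','platen_a'): print(round(d['confidence'],2),np.round(toworld(c,d['point'])*1000,1))
for d in optics.masks_of('wrist','platen_a'): print(round(d['confidence'],2),*rect(mask_xy(c,d['pixels'],.01)))
E
python3 pl.py pics/w9.png
```

```text
[[75, 142, 170], [73, 140, 170], [70, 138, 168], [69, 138, 167], [72, 139, 169], [69, 138, 168], [66, 134, 166], [78, 143, 173], [70, 138, 169], [71, 140, 170], [73, 139, 169], [69, 133, 166], [70, 126, 152], [71, 97, 111], [68, 75, 79], [72, 71, 72], [69, 77, 80], [70, 97, 111], [70, 127, 156], [70, 135, 167], [71, 136, 167], [70, 135, 168], [68, 134, 165], [61, 119, 147], [40, 69, 85], [30, 32, 37], [31, 30, 31], [27, 26, 29], [32, 29, 32], [34, 30, 34], [57, 57, 59], [84, 84, 88], [96, 94, 98], [109, 109, 110], [135, 132, 132], [172, 165, 160], [183, 173, 171], [183, 174, 171], [182, 173, 168]]
[[556.03141402 254.90447038]
 [539.17616135 334.13145215]] [[558.25365231 244.4799048 ]
 [558.94760837 241.218011  ]
 [536.7802401  345.41423494]]
t: 17.7
eef_pos: [0.4705, 0.1079, 0.1747]
tcp_rot: [[-0.003, 0.998, 0.06], [-0.0, 0.06, -0.998], [-1.0, -0.003, 0.0]]
contact_force: [1.1, -0.3, 0.2]
grip_width: 0.0455
t: 18.2
eef_pos: [0.4485, 0.001, 0.1676]
tcp_rot: [[-0.001, 1.0, 0.0], [0.001, 0.0, -1.0], [-1.0, -0.001, -0.001]]
contact_force: [0.4, 0.6, -0.4]
grip_width: 0.0451
t 18.2 pos [448.5   1.  167.6] yaw 0.0 down [-1.    -0.001 -0.001] F [ 0.4  0.6 -0.4] w 45.1 q [ 0.78  0.33 -0.97  2.08  0.35  0.9  -0.39]
0.97 [ 4.247e+02 -1.781e+02 -4.000e-01]
0.95 [449.7  -1.2   2.3]
0.73 [448.3   1.3] [53.1 53.8] 90.0
0.58 [ 427.7 -170.4] [56.8 59. ] 47.2
```

View pics/w9.png

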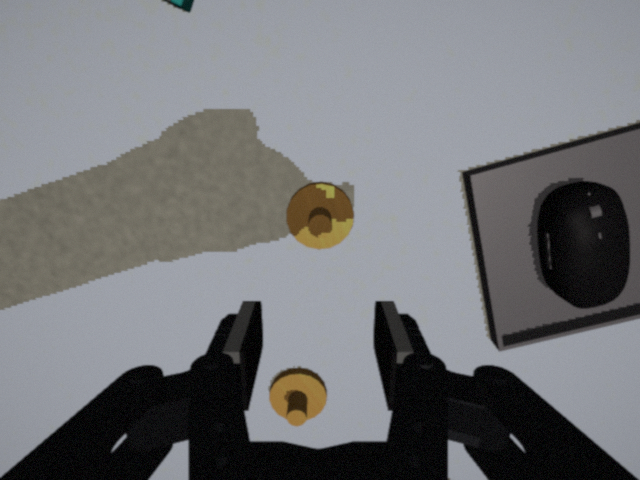

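The probe clearances are about 10 mm. The platen at (320,215) sits under the jaws, so I'll descend and grip its boss.

```bash
python3 -m pendant '55 0 0 0 0 0 45;55 0 0 0 0 0 45;28 0 0 0 0 0 45;13 0 0 0 0 0 45;0 0 0 0 0 0 45' 60; python3 -m pendant '0 0 0 0 0 0 2;0 0 0 0 0 0 2;0 0 0 0 0 0 2;0 0 0 0 0 0 2;0 0 0 0 0 0 2' 60; python3 -c "
from h import *
st()
p,T=plan(449,1,120)
plan(560,-388,120,0,p,T)"
```

```text
t: 18.98
eef_pos: [0.449, 0.0022, 0.0171]
tcp_rot: [[-0.001, 1.0, 0.003], [0.001, 0.003, -1.0], [-1.0, -0.001, -0.001]]
contact_force: [-0.0, 0.7, 1.3]
grip_width: 0.0449
t: 19.6
eef_pos: [0.4503, 0.0011, 0.0187]
tcp_rot: [[0.003, 1.0, 0.001], [-0.0, 0.001, -1.0], [-1.0, 0.003, 0.0]]
contact_force: [-0.7, 0.7, 5.9]
grip_width: 0.0156
t 19.6 pos [450.3   1.1  18.7] yaw 0.0 down [-1.     0.003  0.   ] F [-0.7  0.7  5.9] w 15.6 q [ 0.54  0.59 -0.71  2.17  0.69  0.61 -0.67]
yaw 0.0->0.0 rows 2, q7 -0.67
-50.6 -0.5 0.1 -0.0 0.0 -0.001
-50.6 -0.6 0.1 -0.0 0.0 -0.001
yaw 0.0->0.0 rows 7, q7 -0.67
0.0 15.8 55.6 0.0 0.0 0.0
0.0 15.8 55.6 0.0 0.0 0.0
0.0 15.8 55.6 0.0 0.0 0.0
0.0 15.8 55.6 0.0 0.0 0.0
0.0 15.8 55.6 0.0 0.0 0.0
0.0 15.8 55.6 0.0 0.0 0.0
0.0 15.9 55.6 0.0 0.0 0.0
```

```bash
python3 -m pendant '-25 0 0 0 0 0 2;-45 0 0 0 0 0 2;-31 0 0 0 0 0 2;0 16 55 0 0 0 2;0 16 56 0 0 0 2';python3 -m pendant '0 16 55 0 0 0 2;0 16 56 0 0 0 2;0 16 55 0 0 0 2;0 15 56 0 0 0 2;0 16 56 0 0 0 2';python3 -m pendant '0 0 0 0 0 0 2;0 0 0 0 0 0 2'
python3 - <<'E'
from h import *
st(); c=cam('wrist'); im=optics.read_camera('wrist'); cv2.imwrite('pics/w10.png',im[:,:,::-1])
for d in optics.place_of('wrist','dish'): print(round(d['confidence'],2),np.round(toworld(c,d['point'])*1000,1))
for d in optics.masks_of('wrist','dish'): print(round(d['confidence'],2),*rect(mask_xy(c,d['pixels'],.018)))
E
```

```text
t: 20.23
eef_pos: [0.4822, -0.1114, 0.12]
tcp_rot: [[0.003, 1.0, 0.003], [-0.002, 0.003, -1.0], [-1.0, 0.003, 0.002]]
contact_force: [1.3, -1.1, -2.2]
grip_width: 0.0155
t: 20.85
eef_pos: [0.5603, -0.3902, 0.119]
tcp_rot: [[0.0, 1.0, 0.0], [-0.0, 0.0, -1.0], [-1.0, 0.0, 0.0]]
contact_force: [0.7, -0.5, -2.3]
grip_width: 0.0152
t: 21.1
eef_pos: [0.5599, -0.3876, 0.1183]
tcp_rot: [[-0.0, 1.0, 0.0], [0.001, 0.0, -1.0], [-1.0, -0.0, -0.001]]
contact_force: [0.5, 0.3, -3.1]
grip_width: 0.0153
t 21.1 pos [ 559.9 -387.6  118.3] yaw 0.0 down [-1.    -0.    -0.001] F [ 0.5  0.3 -3.1] w 15.3 q [ 1.06  0.76 -0.75  1.54  0.57  1.06  0.17]
0.6 [ 557.5 -362.1    6.7]
0.79 [ 556.8 -351.7] [146.2 160. ] 1.0
```

View pics/w10.png

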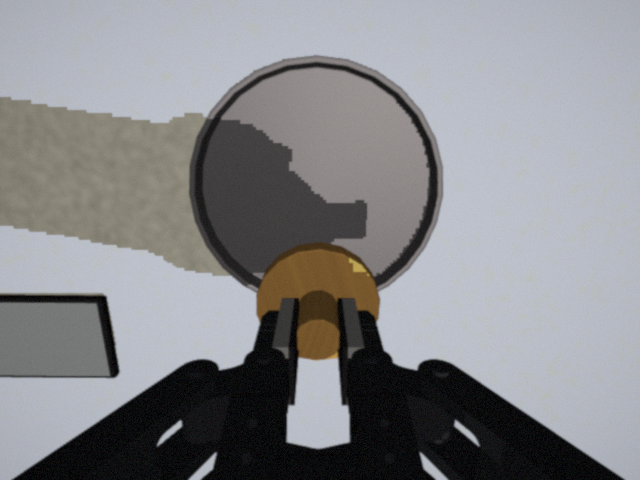

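The platen is held level. The dish's rim runs from column 190 to 442 with its top at row 57, which puts its centre at (557.5,-358.5) mm. Lowering 32 mm off centre.

```bash
python3 -m pendant '40 -2 3 0 0 0 2;35 0 0 0 0 0 2;14 0 0 0 0 0 2;5 0 0 0 0 0 2;0 0 0 0 0 0 2'; python3 -m pendant '1 0 0 0 0 0 2;0 0 0 0 0 0 2'
```

```text
t: 21.88
eef_pos: [0.5594, -0.3907, 0.0254]
tcp_rot: [[0.001, 1.0, 0.002], [-0.001, 0.002, -1.0], [-1.0, 0.001, 0.001]]
contact_force: [0.2, -0.5, -2.4]
grip_width: 0.0151
t: 22.12
eef_pos: [0.5591, -0.3912, 0.0243]
tcp_rot: [[0.001, 1.0, 0.001], [-0.001, 0.001, -1.0], [-1.0, 0.001, 0.001]]
contact_force: [0.4, -0.8, -2.4]
grip_width: 0.0154
```

```bash
python3 -m pendant '1.5 0 0 0 0 0 2;0 0 0 0 0 0 2'; python3 -m pendant '0 0 0 0 0 0 40;0 0 0 0 0 0 40;0 0 0 0 0 0 40;0 0 0 0 0 0 40'; python3 -m pendant '-40 0 0 0 0 0 45;-60 0 0 0 0 0 45;-45 0 0 0 0 0 45'; python3 -c "
from h import *
st()
plan(429,-174,150,0)"
```

```text
t: 22.38
eef_pos: [0.559, -0.3911, 0.0229]
tcp_rot: [[0.001, 1.0, 0.001], [-0.001, 0.001, -1.0], [-1.0, 0.001, 0.001]]
contact_force: [-1.9, 0.5, 4.9]
grip_width: 0.0151
t: 22.88
eef_pos: [0.5585, -0.3907, 0.0217]
tcp_rot: [[0.0, 1.0, 0.001], [0.0, 0.001, -1.0], [-1.0, 0.0, -0.0]]
contact_force: [-0.2, 0.4, 0.4]
grip_width: 0.0403
t: 23.25
eef_pos: [0.5592, -0.3908, 0.1693]
tcp_rot: [[0.002, 1.0, 0.001], [-0.001, 0.001, -1.0], [-1.0, 0.002, 0.001]]
contact_force: [0.2, -1.0, 0.6]
grip_width: 0.0451
t 23.25 pos [ 559.2 -390.8  169.3] yaw 0.1 down [-1.     0.002  0.001] F [ 0.2 -1.   0.6] w 45.1 q [ 1.08  0.71 -0.78  1.51  0.53  1.14  0.2 ]
yaw 0.1->0.0 rows 5, q7 0.20
3.8 -26.0 -43.4 0.0 0.0 -0.0
3.8 -26.0 -43.4 0.0 0.0 -0.0
3.8 -26.0 -43.4 0.0 0.0 -0.0
3.8 -26.0 -43.4 0.0 0.0 -0.0
3.8 -26.0 -43.4 0.0 0.0 -0.0
```

It touched down at +4.9 N and has been released. Next is the second platen.

```bash
python3 -m pendant '4 -26 -43 0 0 0 45;4 -26 -44 0 0 0 45;4 -26 -43 0 0 0 45;4 -26 -44 0 0 0 45;3 -26 -43 0 0 0 45';python3 -m pendant '0 0 0 0 0 0 45;0 0 0 0 0 0 45'; python3 pl.py pics/w11.png
python3 - <<'E'
from h import *
# boss base circle check: bright disc ellipse at z=.01
c=cam('wrist'); im=cv2.imread('pics/w11.png'); h=cv2.cvtColor(im,cv2.COLOR_BGR2HSV)
y=((h[...,0]>12)&(h[...,0]<36)&(h[...,1]>90)&(h[...,2]>40)).astype(np.uint8)
n,l,s,ce=cv2.connectedComponentsWithStats(y)
for i in range(1,n):
    if s[i,4]>200: print(ce[i].astype(int),s[i,:4],*rect(mask_xy(c,l==i,.01)))
E
```

```text
t: 23.88
eef_pos: [0.4274, -0.1725, 0.1478]
tcp_rot: [[0.0, 1.0, 0.001], [-0.0, 0.001, -1.0], [-1.0, 0.0, 0.0]]
contact_force: [1.0, 1.0, 0.7]
grip_width: 0.0451
t: 24.12
eef_pos: [0.4289, -0.1747, 0.1483]
tcp_rot: [[0.001, 1.0, 0.001], [-0.001, 0.001, -1.0], [-1.0, 0.001, 0.001]]
contact_force: [-0.7, -0.2, -0.3]
grip_width: 0.045
t 24.12 pos [ 428.9 -174.7  148.3] yaw 0.1 down [-1.     0.001  0.001] F [-0.7 -0.2 -0.3] w 45.0 q [ 1.11  0.39 -0.92  2.07  0.41  0.87 -0.04]
0.66 [ 429.9 -175.7   -3.3]
0.62 [ 559.  -393.1    3.9]
0.75 [ 427.8 -172.2] [53.3 54.6] 62.8
0.65 [ 563.9 -404.2] [30.1 49.2] 96.0
[318 218] [283 184  72  70] [ 428.5 -172.3] [52.6 52.9] 89.9
[460 462] [447 439  36  41] [ 563.9 -402.8] [32.9 51.5] 95.9
```

View pics/w11.png

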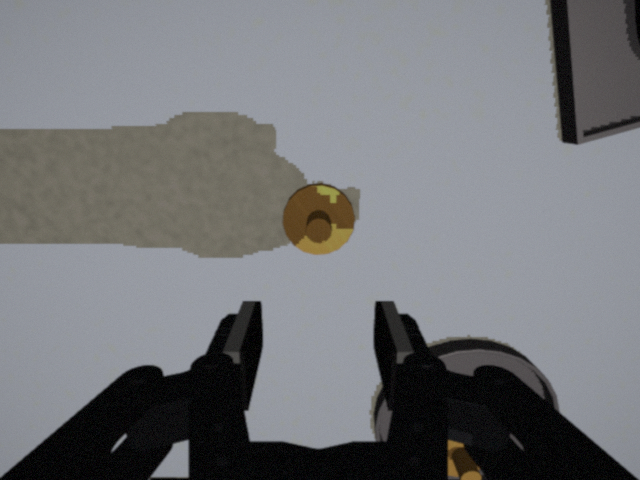

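The second platen is at (319,219), within 2 mm of the jaw centre, and the first stands in the dish. Grasping.

```bash
python3 -m pendant '50 0 -1.5 0 0 0 45;45 0 0 0 0 0 45;25 0 0 0 0 0 45;11 0 0 0 0 0 45;0 0 0 0 0 0 45' 60; python3 -m pendant '0 0 0 0 0 0 2;0 0 0 0 0 0 2;0 0 0 0 0 0 2;0 0 0 0 0 0 2;0 0 0 0 0 0 2'; python3 -m pendant '-25 0 0 0 0 0 2;-45 0 0 0 0 0 2;-31 0 0 0 0 0 2';python3 -c "
from h import *
st()
plan(558,-325,120,0)"
```

```text
t: 24.9
eef_pos: [0.4285, -0.1725, 0.0165]
tcp_rot: [[-0.0, 1.0, 0.001], [0.001, 0.001, -1.0], [-1.0, -0.0, -0.001]]
contact_force: [0.0, 0.6, 0.0]
grip_width: 0.0448
t: 25.52
eef_pos: [0.4293, -0.173, 0.018]
tcp_rot: [[0.002, 1.0, 0.001], [-0.001, 0.001, -1.0], [-1.0, 0.002, 0.001]]
contact_force: [-0.5, 1.4, 6.5]
grip_width: 0.0159
t: 25.9
eef_pos: [0.4284, -0.1726, 0.1195]
tcp_rot: [[0.001, 1.0, 0.001], [-0.001, 0.001, -1.0], [-1.0, 0.001, 0.001]]
contact_force: [0.9, -0.8, -2.2]
grip_width: 0.0156
t 25.9 pos [ 428.4 -172.6  119.5] yaw 0.1 down [-1.     0.001  0.001] F [ 0.9 -0.8 -2.2] w 15.6 q [ 1.07  0.44 -0.89  2.09  0.47  0.82 -0.1 ]
yaw 0.1->0.0 rows 4, q7 -0.10
-0.1 32.4 38.1 0.0 0.0 -0.0
-0.1 32.4 38.1 0.0 0.0 -0.0
-0.1 32.4 38.1 0.0 0.0 -0.0
-0.1 32.4 38.1 0.0 0.0 -0.0
```

```bash
python3 -m pendant '0 32 38 0 0 0 2;0 33 38 0 0 0 2;0 32 38 0 0 0 2;0 33 38 0 0 0 2;0 0 0 0 0 0 2'; python3 -m pendant '0 0 0 0 0 0 2'; python3 -c "
from h import *
st(); im=optics.read_camera('wrist'); cv2.imwrite('pics/w12.png',im[:,:,::-1]); c=cam('wrist')
for d in optics.place_of('wrist','platen_a'): print(round(d['confidence'],2),np.round(toworld(c,d['point'])*1000,1))"
```

```text
t: 26.52
eef_pos: [0.5595, -0.3285, 0.1174]
tcp_rot: [[0.002, 1.0, -0.004], [-0.001, -0.004, -1.0], [-1.0, 0.002, 0.001]]
contact_force: [-0.7, -0.2, -2.6]
grip_width: 0.0156
t: 26.65
eef_pos: [0.5576, -0.3235, 0.1173]
tcp_rot: [[-0.001, 1.0, 0.001], [0.001, 0.001, -1.0], [-1.0, -0.001, -0.001]]
contact_force: [0.3, 1.2, -1.7]
grip_width: 0.0155
t 26.65 pos [ 557.6 -323.5  117.3] yaw 0.1 down [-1.    -0.001 -0.001] F [ 0.3  1.2 -1.7] w 15.5 q [ 1.02  0.71 -0.77  1.64  0.56  1.02  0.06]
0.55 [ 555.  -326.4   99.7]
```

View pics/w12.png

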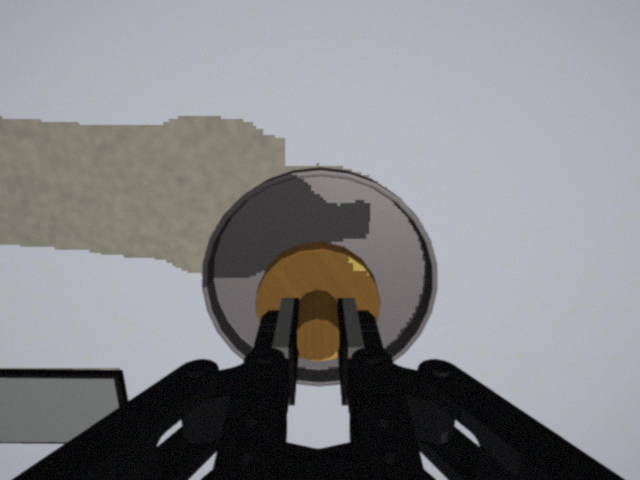

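The second platen is level over the dish, and the gap to the first will be about 12 mm. Lowering.

```bash
python3 -m pendant '40 1 1 0 0 0 2;35 0 0 0 0 0 2;13 0 0 0 0 0 2;6 0 0 0 0 0 2;0 0 0 0 0 0 2'; python3 -m pendant '1.5 0 0 0 0 0 2;0 0 0 0 0 0 2'
```

```text
t: 27.38
eef_pos: [0.56, -0.3253, 0.0247]
tcp_rot: [[0.001, 1.0, 0.001], [-0.0, 0.001, -1.0], [-1.0, 0.001, 0.0]]
contact_force: [0.6, -0.3, -2.7]
grip_width: 0.0155
t: 27.62
eef_pos: [0.5599, -0.3256, 0.0232]
tcp_rot: [[0.001, 1.0, 0.001], [-0.001, 0.001, -1.0], [-1.0, 0.001, 0.001]]
contact_force: [0.0, 0.7, -3.0]
grip_width: 0.0153
```

```bash
python3 -m pendant '1.5 0 0 0 0 0 2;0 0 0 0 0 0 2'; python3 -m pendant '0 0 0 0 0 0 40;0 0 0 0 0 0 40;0 0 0 0 0 0 40;0 0 0 0 0 0 40'; python3 -m pendant '-40 0 0 0 0 0 45;-60 0 0 0 0 0 45;-60 0 0 0 0 0 45;-20 0 32 0 0 0 45;0 0 0 0 0 0 45'
python3 - <<'E'
from h import *
st(); im=optics.read_camera('wrist'); cv2.imwrite('pics/w13.png',im[:,:,::-1]); c=cam('wrist')
for d in optics.place_of('wrist','platen_a'): print(round(d['confidence'],2),np.round(toworld(c,d['point'])*1000,1))
im=optics.read_camera('top'); c=cam('top'); cv2.imwrite('pics/top2.png',im[:,:,::-1])
for n in('mouse','probe_a','platen_a','mug','phone'):
  for d in optics.place_of('top',n):
    if d['confidence']>.3: print(n,round(d['confidence'],2),np.round(toworld(c,d['point'])*1000,1))
E
```

```text
t: 27.88
eef_pos: [0.5599, -0.3256, 0.0222]
tcp_rot: [[0.001, 1.0, 0.001], [-0.001, 0.001, -1.0], [-1.0, 0.001, 0.001]]
contact_force: [-3.0, -0.2, 4.5]
grip_width: 0.0157
t: 28.38
eef_pos: [0.5595, -0.3253, 0.0208]
tcp_rot: [[0.0, 1.0, 0.001], [0.0, 0.001, -1.0], [-1.0, 0.0, -0.0]]
contact_force: [0.0, -0.3, -0.3]
grip_width: 0.04
t: 29.0
eef_pos: [0.5598, -0.3615, 0.2031]
tcp_rot: [[0.003, 1.0, -0.004], [-0.004, -0.004, -1.0], [-1.0, 0.003, 0.004]]
contact_force: [-0.4, -0.3, 0.1]
grip_width: 0.0447
t 29.0 pos [ 559.8 -361.5  203.1] yaw -0.2 down [-1.     0.003  0.004] F [-0.4 -0.3  0.1] w 44.7 q [ 1.07  0.65 -0.81  1.53  0.5   1.17  0.16]
0.68 [ 556.6 -388.4    3.5]
0.6 [ 556.5 -323.9    1.4]
mouse 0.66 [656.8 -20.7   5.1]
probe_a 0.64 [264.  257.8   8.2]
probe_a 0.63 [338.6 159.8   5.8]
probe_a 0.54 [552.2 281.9  10.8]
probe_a 0.5 [531.2 381.1  14.8]
platen_a 0.72 [ 557.3 -331.8    5.6]
platen_a 0.57 [ 561.2 -395.3    7.3]
mug 0.72 [ 3.483e+02  4.489e+02 -3.000e-01]
phone 0.82 [ 334.6 -468.    -0.6]
```

View pics/w13.png

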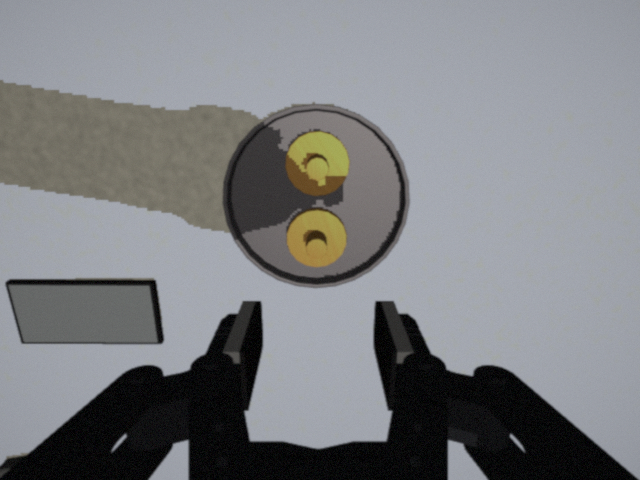

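View pics/top2.png

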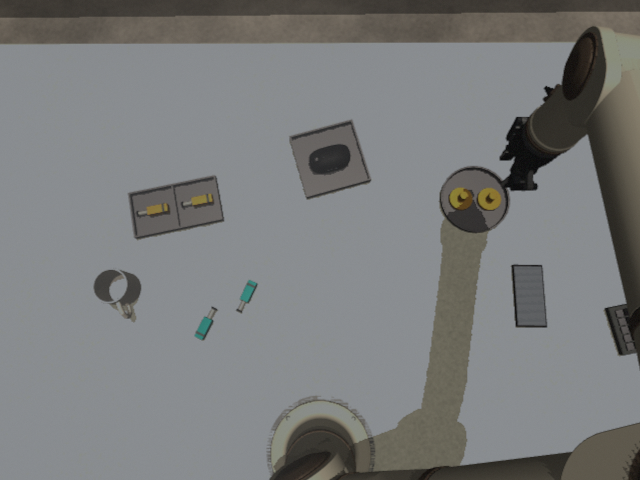

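Both platens stand boss-up in the dish, at (317,163) and (317,238) in the wrist view. In the top view the mouse and probes lie in their trays, and the mug, phone and decoys haven't moved. Handing in.

```bash
python3 -m pendant '0 0 0 0 0 0 45;0 0 0 0 0 0 45'; python3 -c "
from rig import bot
print(bot.job_done())"
```

```text
t: 29.65
eef_pos: [0.5595, -0.3571, 0.2007]
tcp_rot: [[-0.0, 1.0, 0.001], [0.0, 0.001, -1.0], [-1.0, -0.0, -0.0]]
contact_force: [0.2, 0.9, -0.3]
grip_width: 0.0451
the job is handed in; nothing more can be done
None
```

The job is done and handed in at about 30 s of the 125 s allowed. I worked in the order asked: the mouse upright in the square tray, then the two brass probes lying one to each bay, then both platens boss-up side by side in the dish.

- **Final pictures:** the wrist and top views show everything inside its tray. The mouse is centred. The near probe was measured about 10 mm clear of the bay's end wall and divider; the far one was judged clear by eye. The platens are about 12 mm apart.
- **Left alone:** the mug, the phone and both turquoise look-alikes measured within about 5 mm of where they started, which is within the networks' accuracy.
- **Forces:** the highest reading was about 6.5 N, and the gripper ended clear of everything.
- **Disagreement:** the top-camera network put the platens about 5–8 mm off the wrist view and the release points. I relied on the wrist view, and both readings lie inside the dish.
- **Not measured:** both platens showed a contact force on touchdown. For the mouse and probes, lying flat was judged only from the pictures, since they were released about 1–4 mm above the tray floor by my estimate.

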